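Find the mould seam that nips the feeler blade

ROBOT

A 6-joint arm with a two-finger parallel gripper is mounted at the origin on the work surface. World frame = base frame: x ahead of the robot, y to its left, z up, the work surface at z = 0. Lengths are in mm, angles in rad, forces in N, time in s.
With the tool pointing down it reaches from about 200 to 875 mm from the base axis. Payload 3.4 kg.
Tool frame: the origin (TCP) lies at the very end of the fingers, on their centre line; the grasp point (between the pads) lies 19 mm behind it; z points along the fingers, y is the direction in which the jaws open and shut (so a half turn about z gives the same grasp; the last joint's range is limited). The gripper opens to 94 mm and grips with 3 to 60 N. Pads are 16 mm wide; open, the fingers measure 119 mm over their backs; the gripper's body (75 mm by 177 mm) begins 78 mm behind the grasp point.
Start: joints at [-1.433, 0.276, 1.505, -0, 1.361, -0.121], TCP at [147.152, -555.888, 205.493] pointing down, gripper open.
Joint ranges: [-2.89, 2.89], [-0.75, 2.08], [0.22, 2.7], [-1.18, 4.32], [0.11, 2.71], [-2.7, 2.7]. Speed limits (rad/s): [2.57, 2.57, 3.14, 3.14, 3.14, 3.14].

INTERFACE

Orientations are given as a rotation vector (axis times angle).
In Python, from workcell import env, imaging gives the robot as it stands.
- The arm moves only by the tool move_arm, never from a script. Its argument "motion" is a list of rows, each an object of numbers: "dx", "dy", "dz": the shift along the tool's x, y, z in mm; "wx", "wy", "wz": the turn, a rotation vector about the tool's x, y, z in degrees; "jaw": the finger opening in mm, from 0 to 94. A call has 1 to 20 rows; each row is the pose to reach, as a shift and turn from the pose measured when the call began, along the tool's axes at that moment; what a row does not reach only later rows make up. A row lasts 1/12 s, in which the tool goes at most 41.7 mm and 7.16 degrees, less where a joint would pass 70% of its speed; a pose out of reach is approached as far as the arm can. A call with a gripper value outside its range is refused whole. The fingers move at their own pace and stop on an object; "newtons" is the grip in N (left out, the last holds). Time passes only in rows, so rows that repeat a pose let the fingers close. It gives the time, the measured TCP pose, the force and the opening at its end, in the units of the state.
- env.get_state(): the state, without advancing time (a new reading comes with each control period).
- imaging.read_camera(name): name is "scene" or "top"; returns a dict with "img" (400x640x3 uint8, blue, green, red), "fov_y" (degrees; the focal length in pixels is half the picture's height over the tangent of half this angle, whatever the lens; pixels are square), "cx", "cy" (the principal point, pixels), "k1" (the pictures are not rectified: a ray, as slopes to the right and down, at radius r is drawn at 1 + k1 r^2 times it, then the intrinsics apply), "world_from_camera" (4x4, takes a point from camera to world coordinates). Camera axes: x right, y down, z forward; pixel columns grow to the right and rows downward; lengths in mm; the calibration is good to about 2 mm. A picture is of the moment at which its call begins. There is no depth.
- env.job_done(): hands the job in, once; it reports no verdict.
The state is a dict: "t": time; "joint_pos": joint angles; "joint_velocities": joint speeds; "tau": joint torques, N m; "tool_pos": TCP position; "tool_rot": TCP orientation; "wrist_force": force on the tool from outside, world axes, zero at the start; "torque": the same for the moment, N m; "opening": opening from 0.0 (shut) to 1.0 (fully open).
Only numpy, scipy, OpenCV 4.12 (cv2) and the standard library are available. Lean on these libraries where they do the work, as an engineer would, in place of code of your own. Each camera call takes 0.05 s, during which the arm holds its last target.

TASK

Three look-alike plaster moulds stand on the ware board; the steel feeler blade fits only one of their seams. Slide the held blade into the seams and feel: one refuses it a short way in, one takes it with free play, and one lets it slide all the way in with a light, springy drag. Leave the blade in the seam that nips it, upright and pushed fully home with its wooden grip up against the mould, let go, and leave the mug, bowl and saucer where they stand.

Things in the scene. Friction and masses are not known exactly. Their poses are not given: they have to be found in the camera images.
- blade: Feeler blade, 0.12 kg, flat on the table: level steel strip 4 mm thick, 24 wide, from 30 mm behind the origin to a free tip 76 ahead; on it an upright wooden grip, 60 mm along the strip, 14 thick across it, 4 to 56 mm up; 46 mm of bare strip stand out ahead. Origin: strip's underside below the grip's middle. x to the tip, y across (pinch along y), z up.
- blade_tip (a point): Middle of the blade's free tip edge, 76 mm ahead of the blade's origin and 2 mm above its underside; same axes as the blade.
- tray: Dark wooden ware board, fixed, 220 (x) by 370 mm (y), rim 22 mm high, with three fixed two-part plaster moulds 105 mm apart along y, 90 mm wide. Origin: centre of its underside; x the way into the seams, z up. Each lower half has a flat top 40 mm above the table that sticks out 70 mm (to -x) before the upper half as a sill; the upper half is 75 mm deep, its top at 85 mm.
- seam_0 (a point): Mouth of the right-hand (-y) mould's seam: middle of its lower edge, where the upper half's front face meets the sill, 40 mm up; x into the seam, y across, z up. Every mouth is 40 mm wide and 8 high, the seam 60 deep; the blade goes in 46 mm, till its grip meets the front face. Which mould is which changes every time.
- seam_1 (a point): Mouth of the middle mould's seam: middle of its lower edge, where the upper half's front face meets the sill, 40 mm up; x into the seam, y across, z up. One of the three has a rigid block inside, 18 mm in, that the blade cannot pass; one is empty, 8 mm high all through, so the blade has play. Two 22 mm pencil lines on each sill run to the mouth's two sides.
- seam_2 (a point): Mouth of the left-hand (+y) mould's seam: middle of its lower edge, where the upper half's front face meets the sill, 40 mm up; x into the seam, y across, z up. One has a sprung pad: from the roof 8 mm in it slopes to 2.8 mm above the sill 34 mm in; the blade lifts it (up to 8 mm), is pressed down with about 3 to 4 N and drags a few N.
- mug: Bystander: terracotta mug, 80 mm across, 85 mm high. Origin: centre of its underside.
- bowl: Bystander: plaster-white bowl, 110 mm across, 55 mm high. Origin: centre of its underside.
- saucer: Bystander: plaster-white saucer, 120 mm across, 18 mm high. Origin: centre of its underside.

How it is judged:
By the outcome, as a careful person would: the job done as asked, in the order asked, and still so for the second after the job is handed in, with the robot touching nothing.
It also fails if it takes over 54 s, if anything falls off the work surface, if the arm or the gripper's body presses on something with over 40 N, if the wrist force passes 120 N, or if a joint passes its speed limit or range.

## Working session

There is one attempt and no reset: what is moved stays moved. The work goes in short steps, Python scripts to look and compute and a tool call to move; the robot and the scene stay as the last step left them, time stands still between calls to the robot, and variables do not carry over. Pictures are saved under pics/ and viewed, and the job is handed in when it is done.

Besides the shell and the picture viewer there is one more tool, called in YAML: its name, and indented under it one key for each argument. move_arm: Moves the arm, as the interface text tells. Its arguments: {"type":"object","properties":{"motion":{"type":"array","items":{"type":"object","properties":{"dx":{"type":"number"},"dy":{"type":"number"},"dz":{"type":"number"},"wx":{"type":"number"},"wy":{"type":"number"},"wz":{"type":"number"},"jaw":{"type":"number"}}}},"newtons":{"type":"number"}},"required":["motion"]}

```bash
mkdir -p pics; ls; cat > h.py <<'E'
import numpy as np, cv2
from workcell import env, imaging
def cam(n):
    c=imaging.read_camera(n); return c
def ray(c,u,v):
    h,w=c['img'].shape[:2]; f=h/2/np.tan(np.radians(c['fov_y'])/2)
    d=np.array([(u-c['cx'])/f,(v-c['cy'])/f]); s=d.copy()
    for _ in range(30): s=d/(1+c['k1']*(s@s))
    T=np.array(c['world_from_camera']); return T[:3,3],T[:3,:3]@np.array([s[0],s[1],1])
def onz(c,u,v,z):
    o,d=ray(c,u,v); return o+d*(z-o[2])/d[2]
def proj(c,p):
    h,w=c['img'].shape[:2]; f=h/2/np.tan(np.radians(c['fov_y'])/2)
    T=np.array(c['world_from_camera']); q=T[:3,:3].T@(np.array(p)-T[:3,3]); s=q[:2]/q[2]
    s=s*(1+c['k1']*(s@s)); return f*s+[c['cx'],c['cy']]
E
python3 - <<'E'
from h import *
for n in('scene','top'):
    c=cam(n); cv2.imwrite(f'pics/{n}0.png',c['img']); print(n,c['fov_y'],c['cx'],c['cy'],c['k1'],np.round(c['world_from_camera'],3).tolist())
print(env.get_state())
E
```

```text
pics
scene 48.38233521926954 326.01890310985715 207.1443093185744 -0.013495054583338089 [[-0.068, 0.778, -0.625, 1332.918], [0.998, 0.049, -0.047, 95.814], [-0.006, -0.627, -0.779, 1029.585], [0.0, 0.0, 0.0, 1.0]]
top 49.68767615488775 314.92323970422206 193.61627070577362 -0.011644685823649251 [[0.018, -0.993, 0.116, 430.715], [-1.0, -0.016, 0.017, 24.233], [-0.015, -0.116, -0.993, 1241.675], [0.0, 0.0, 0.0, 1.0]]
{'t': 0.1, 'joint_pos': array([-1.43294228e+00,  2.76531588e-01,  1.50598793e+00, -7.42756606e-06,
        1.36069972e+00, -1.20984132e-01]), 'joint_velocities': array([-0.00033146, -0.00220714, -0.00289318,  0.00046909,  0.00138232,
       -0.00040132]), 'tau': array([ 1.42551191e-03, -4.05456698e+01, -2.37779438e+01,  7.03143608e-02,
        2.98679096e-02, -4.79649088e-05]), 'tool_pos': array([ 147.10687414, -555.34372504,  204.69875076]), 'tool_rot': array([-3.11370643e+00, -4.05240522e-01,  3.29425739e-05]), 'wrist_force': array([ 0.10508   , -0.41477517,  1.43072135]), 'torque': array([-0.02157987,  0.01518573, -0.03735944]), 'opening': 0.9962372083691678}
```

View pics/scene0.png

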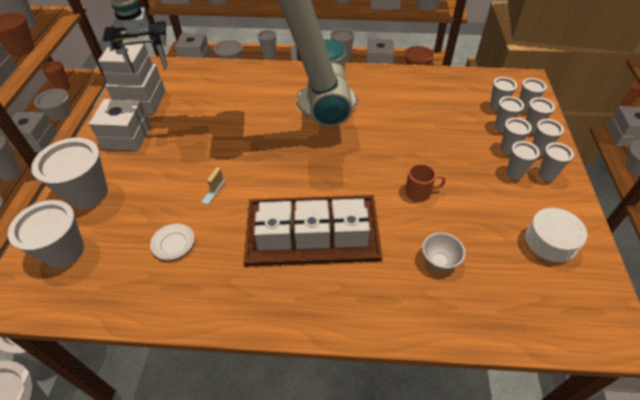

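View pics/top0.png

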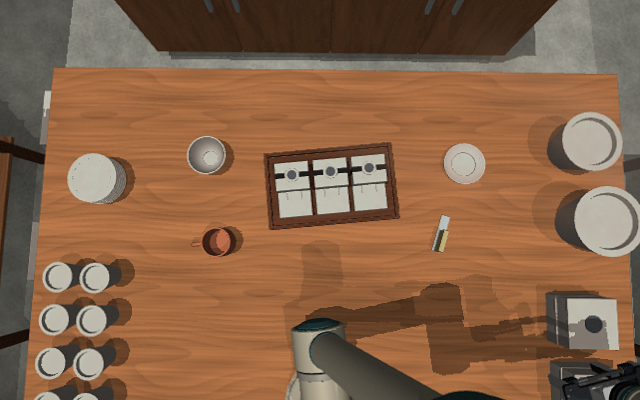

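The tray is around (331,186) in the top view, with its sills facing the robot. The blade is at (441,233) with its tip pointing away (up and slightly right). The mug, bowl and saucer are at (219,240), (208,155) and (464,163). Next I'll zoom in.

```bash
python3 - <<'E'
from h import *
c=cam('top'); im=c['img']
a=cv2.resize(im[135:240,255:410],None,fx=5,fy=5,interpolation=cv2.INTER_CUBIC); cv2.imwrite('pics/tray1.png',a)
b=cv2.resize(im[205:260,415:470],None,fx=10,fy=10,interpolation=cv2.INTER_CUBIC); cv2.imwrite('pics/blade1.png',b)
c=cam('scene'); im=c['img']
a=cv2.resize(im[185:270,235:390],None,fx=5,fy=5,interpolation=cv2.INTER_CUBIC); cv2.imwrite('pics/tray1s.png',a)
b=cv2.resize(im[160:215,190:245],None,fx=10,fy=10,interpolation=cv2.INTER_CUBIC); cv2.imwrite('pics/blade1s.png',b)
E
```

```text
(no output)
```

View pics/tray1.png

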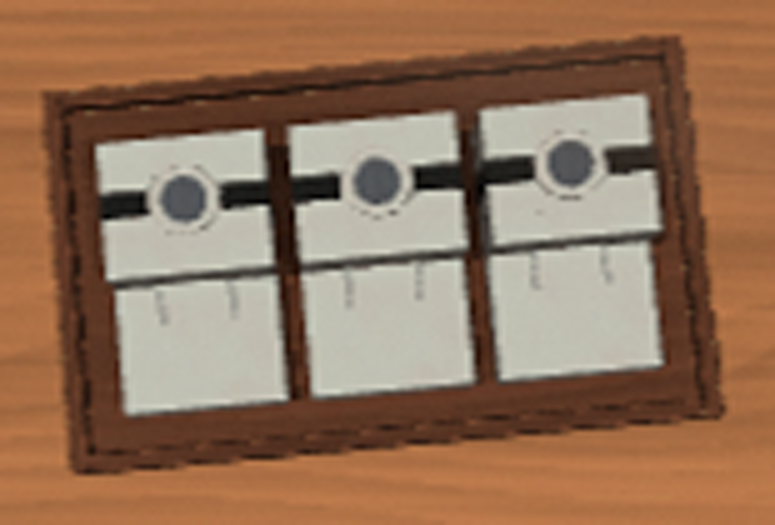

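View pics/blade1.png

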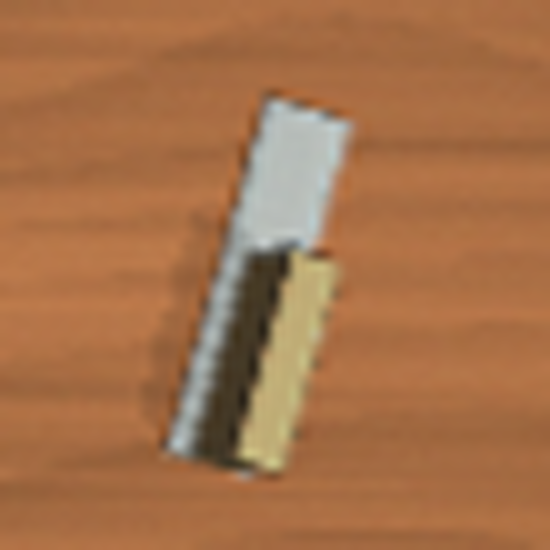

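View pics/blade1s.png

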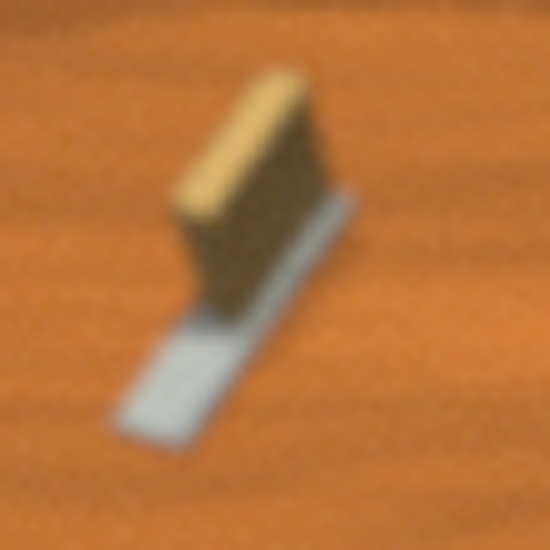

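View pics/tray1s.png

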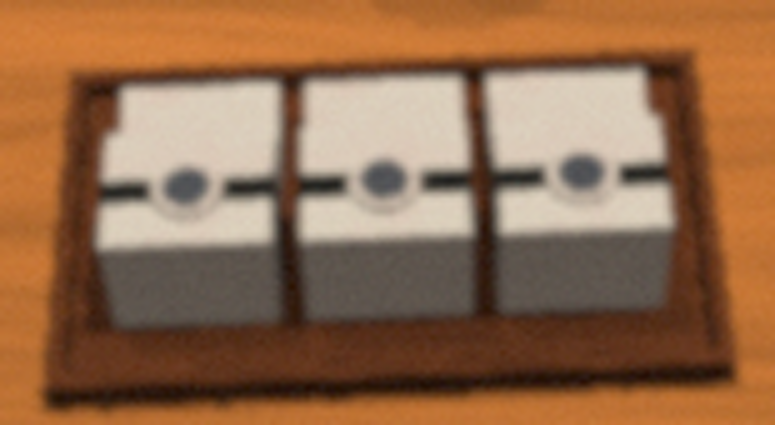

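```bash
cat > m.py <<'E'
from h import *
c=cam('top')
T=lambda x,y:(255+(x+.5)/5-.5,135+(y+.5)/5-.5)
B=lambda x,y:(415+(x+.5)/10-.5,205+(y+.5)/10-.5)
def P(L,f,z): return np.array([onz(c,*f(*p),z)[:2] for p in L])
sf=P([(123,414),(289,402),(310,397),(476,384),(497,381),(664,365)],T,40)
ub=P([(95,143),(264,128),(288,126),(457,110),(480,108),(648,94)],T,85)
rim=P([(42,93),(680,37),(722,415),(77,473)],T,22)
fl=P([(108,284),(275,271),(302,267),(468,254),(490,249),(662,235)],T,40)
fu=P([(108,284),(275,271),(302,267),(468,254),(490,249),(662,235)],T,85)
pl=P([(157,291),(230,283),(346,270),(419,264),(533,255),(603,247)],T,40)
for n,a in dict(sf=sf,ub=ub,rim=rim,fl=fl,fu=fu,pl=pl).items(): print(n,np.round(a,1).tolist())
# fit: shared yaw, per-feature
def fit(w,l):
    lc=l-l.mean(0); wc=w-w.mean(0)
    a=np.arctan2((lc[:,0]*wc[:,1]-lc[:,1]*wc[:,0]).sum(),(lc*wc).sum())
    R=np.array([[np.cos(a),-np.sin(a)],[np.sin(a),np.cos(a)]])
    t=w.mean(0)-R@l.mean(0); return a,t,w-(l@R.T+t)
ys=[150,60,45,-45,-60,-150]
l=np.array([[-72.5,y] for y in ys]+[[72.5,y] for y in ys]+[[110,185],[110,-185],[-110,-185],[-110,185]])
a,t,r=fit(np.vstack([sf,ub,rim]),l); print('tray',np.degrees(a),t,np.round(r,1).tolist())
R=np.array([[np.cos(a),-np.sin(a)],[np.sin(a),np.cos(a)]])
for nm,q in dict(sf=sf,ub=ub,rim=rim,pl=pl,fl=fl,fu=fu).items(): print(nm,np.round((q-t)@R,1).tolist())
st=P([(270,95),(355,122),(165,452)],B,4); gr=P([(292,250),(340,265),(285,472),(237,458)],B,56)
w=np.vstack([st,gr]); l=np.array([[76,12],[76,-12],[-30,12],[30,7],[30,-7],[-30,-7],[-30,7]])
ab,tb,rb=fit(w,l); print('blade',np.degrees(ab),tb,np.round(rb,1).tolist())
for n,p in dict(tray=[*t,0],top=[*t,85]).items(): pass
E
python3 m.py
```

```text
sf [[502.1, 143.0], [510.4, 50.6], [513.4, 38.9], [522.2, -53.4], [524.1, -65.1], [534.6, -157.9]]
ub [[646.8, 157.9], [656.5, 66.0], [657.8, 53.0], [668.0, -38.9], [669.3, -51.3], [678.5, -142.6]]
rim [[687.3, 196.6], [725.6, -170.1], [508.4, -193.2], [469.5, 169.8]]
fl [[575.0, 153.4], [583.8, 59.8], [586.3, 44.7], [595.2, -48.3], [598.2, -60.6], [607.7, -156.9]]
fu [[569.6, 148.6], [578.1, 58.5], [580.5, 43.9], [589.0, -45.6], [592.0, -57.4], [601.1, -150.1]]
pl [[571.5, 125.8], [576.6, 84.9], [585.1, 20.0], [589.1, -20.9], [595.2, -84.7], [600.4, -123.8]]
tray 6.093409203709463 [5.92156830e+02 2.01381453e-01] [[-2.0, 1.3], [-3.3, -1.6], [-1.9, 1.7], [-2.6, -1.2], [-2.3, 2.1], [-1.4, -1.2], [-1.6, 0.8], [-1.4, -1.6], [-1.7, 0.3], [-1.0, -2.0], [-1.3, 0.4], [-1.7, -1.3], [5.4, 0.8], [4.5, 2.0], [6.0, 2.2], [6.3, -2.7]]
sf [[-74.4, 151.5], [-75.9, 58.7], [-74.2, 46.8], [-75.2, -45.9], [-74.6, -57.7], [-74.0, -151.1]]
ub [[71.0, 151.0], [70.9, 58.6], [70.8, 45.5], [71.3, -46.9], [71.3, -59.4], [70.7, -151.1]]
rim [[115.5, 185.2], [114.7, -183.5], [-103.8, -183.4], [-104.0, 181.7]]
pl [[-7.3, 127.1], [-6.4, 85.9], [-5.0, 20.4], [-5.3, -20.6], [-6.0, -84.7], [-5.0, -124.2]]
fl [[-0.8, 154.2], [-1.9, 60.1], [-1.1, 44.9], [-2.1, -48.5], [-0.4, -61.1], [-1.2, -157.8]]
fu [[-6.7, 149.9], [-7.8, 59.4], [-6.9, 44.7], [-7.9, -45.2], [-6.3, -57.3], [-7.1, -150.4]]
blade -16.834579571536803 [ 445.48083034 -307.54534484] [[0.1, 0.1], [-0.3, -1.0], [-0.3, 0.6], [-0.5, 0.6], [-0.3, 1.0], [0.9, -0.5], [0.4, -1.0]]
```

```bash
cat > plan.py <<'E'
from h import *
import sys
from scipy.spatial.transform import Rotation as R
def st():
    s=env.get_state(); return s,np.array(s['tool_pos']),R.from_rotvec(s['tool_rot'])
def goal(x,y,z,yaw):  # tool down, tool x = world dir yaw (deg) or opposite
    s,p,r=st(); out=[]
    for k in (0,180):
        a=np.radians(yaw+k); X=np.array([np.cos(a),np.sin(a),0]); Z=np.array([0,0,-1.]); Y=np.cross(Z,X)
        g=R.from_matrix(np.c_[X,Y,Z]); out.append((r.inv()*g).as_rotvec(degrees=True))
    out.sort(key=np.linalg.norm)
    return r.inv().apply(np.array([x,y,z])-p),out[0]
if __name__=='__main__':
    s,p,r=st(); print('t',s['t'],'tcp',p.round(1),'axes x',r.as_matrix()[:,0].round(3),'y',r.as_matrix()[:,1].round(3),'F',np.round(s['wrist_force'],2),'M',np.round(s['torque'],2),'j',np.round(s['joint_pos'],2),'op',round(s['opening']*94,1))
    d,w=goal(*map(float,sys.argv[1:5])); print('d',d.round(2),'w',w.round(2))
E
python3 plan.py 445.5 -307.5 80 -16.8; python3 plan.py 445.5 -307.5 12 -16.8
```

```text
t 0.25 tcp [ 147.1 -555.6  205.1] axes x [0.967 0.256 0.   ] y [ 0.256 -0.967 -0.001] F [ 0.54 -1.03  0.64] M [ 0.02 -0.02 -0.06] j [-1.43  0.28  1.51  0.    1.36 -0.12] op 93.8
d [ 351.95 -163.4   125.24] w [-5.000e-02  1.000e-02  3.163e+01]
t 0.25 tcp [ 147.1 -555.6  205.1] axes x [0.967 0.256 0.   ] y [ 0.256 -0.967 -0.001] F [ 0.54 -1.03  0.64] M [ 0.02 -0.02 -0.06] j [-1.43  0.28  1.51  0.    1.36 -0.12] op 93.8
d [ 351.94 -163.35  193.24] w [-5.000e-02  1.000e-02  3.163e+01]
```

move_arm:
  motion:
    - {"dx": 176, "dy": -82, "dz": 50, "wz": 31.6, "jaw": 50}
    - {"dx": 352, "dy": -163.4, "dz": 110, "wz": 31.6, "jaw": 50}
    - {"dx": 352, "dy": -163.4, "dz": 125, "wz": 31.6, "jaw": 50}
    - {"dx": 352, "dy": -163.4, "dz": 125, "wz": 31.6, "jaw": 50}
    - {"dx": 352, "dy": -163.4, "dz": 125, "wz": 31.6, "jaw": 50}
    - {"dx": 352, "dy": -163.4, "dz": 125, "wz": 31.6, "jaw": 50}
    - {"dx": 352, "dy": -163.4, "dz": 125, "wz": 31.6, "jaw": 50}
    - {"dx": 352, "dy": -163.4, "dz": 125, "wz": 31.6, "jaw": 50}
    - {"dx": 352, "dy": -163.4, "dz": 125, "wz": 31.6, "jaw": 50}
    - {"dx": 352, "dy": -163.4, "dz": 125, "wz": 31.6, "jaw": 50}
    - {"dx": 352, "dy": -163.4, "dz": 125, "wz": 31.6, "jaw": 50}
    - {"dx": 352, "dy": -163.4, "dz": 125, "wz": 31.6, "jaw": 50}
    - {"dx": 352, "dy": -163.4, "dz": 125, "wz": 31.6, "jaw": 50}
    - {"dx": 352, "dy": -163.4, "dz": 125, "wz": 31.6, "jaw": 50}
    - {"dx": 352, "dy": -163.4, "dz": 125, "wz": 31.6, "jaw": 50}

```text
schema error: expected keys dx, dy, dz, wx, wy, wz, jaw
```

```bash
python3 plan.py 445.5 -307.5 11 -16.8; python3 - <<'E'
from h import *
c=cam('scene'); cv2.imwrite('pics/s2.png',cv2.resize(c['img'][110:230,150:310],None,fx=5,fy=5,interpolation=cv2.INTER_CUBIC))
E
```

```text
t 0.25 tcp [ 147.1 -555.6  205.1] axes x [0.967 0.256 0.   ] y [ 0.256 -0.967 -0.001] F [ 0.54 -1.03  0.64] M [ 0.02 -0.02 -0.06] j [-1.43  0.28  1.51  0.    1.36 -0.12] op 93.8
d [ 351.94 -163.35  194.24] w [-5.000e-02  1.000e-02  3.163e+01]
```

View pics/s2.png

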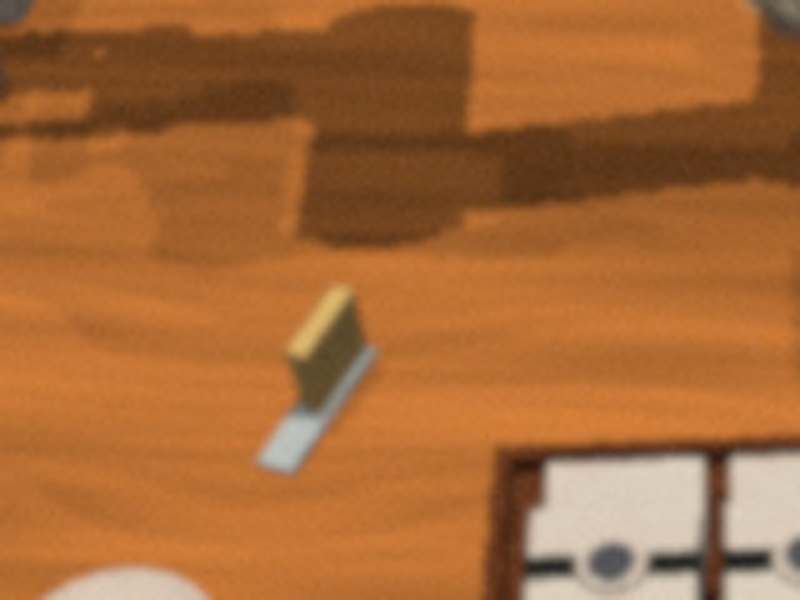

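The move was refused because every row needs all seven keys. The picture shows the scene is unchanged, so I'll resend it with all of them.

move_arm:
  motion:
    - {"dx": 176, "dy": -82, "dz": 50, "wx": 0, "wy": 0, "wz": 31.6, "jaw": 50}
    - {"dx": 352, "dy": -163.4, "dz": 110, "wx": 0, "wy": 0, "wz": 31.6, "jaw": 50}
    - {"dx": 352, "dy": -163.4, "dz": 125, "wx": 0, "wy": 0, "wz": 31.6, "jaw": 50}
    - {"dx": 352, "dy": -163.4, "dz": 125, "wx": 0, "wy": 0, "wz": 31.6, "jaw": 50}
    - {"dx": 352, "dy": -163.4, "dz": 125, "wx": 0, "wy": 0, "wz": 31.6, "jaw": 50}
    - {"dx": 352, "dy": -163.4, "dz": 125, "wx": 0, "wy": 0, "wz": 31.6, "jaw": 50}
    - {"dx": 352, "dy": -163.4, "dz": 125, "wx": 0, "wy": 0, "wz": 31.6, "jaw": 50}
    - {"dx": 352, "dy": -163.4, "dz": 125, "wx": 0, "wy": 0, "wz": 31.6, "jaw": 50}
    - {"dx": 352, "dy": -163.4, "dz": 125, "wx": 0, "wy": 0, "wz": 31.6, "jaw": 50}
    - {"dx": 352, "dy": -163.4, "dz": 125, "wx": 0, "wy": 0, "wz": 31.6, "jaw": 50}
    - {"dx": 352, "dy": -163.4, "dz": 125, "wx": 0, "wy": 0, "wz": 31.6, "jaw": 50}
    - {"dx": 352, "dy": -163.4, "dz": 125, "wx": 0, "wy": 0, "wz": 31.6, "jaw": 50}
    - {"dx": 352, "dy": -163.4, "dz": 125, "wx": 0, "wy": 0, "wz": 31.6, "jaw": 50}
    - {"dx": 352, "dy": -163.4, "dz": 125, "wx": 0, "wy": 0, "wz": 31.6, "jaw": 50}

```text
t: 1.47
tool_pos: [445.0, -308.8, 80.8]
tool_rot: [3.107, -0.46, 0.0]
wrist_force: [-0.4, 0.4, 0.4]
opening: 0.53
```

```bash
python3 plan.py 445.5 -307.5 11 -16.8; python3 - <<'E'
from h import *
c=cam('scene'); cv2.imwrite('pics/s3.png',cv2.resize(c['img'][110:230,150:310],None,fx=5,fy=5,interpolation=cv2.INTER_CUBIC))
E
```

```text
t 1.4667 tcp [ 445.  -308.8   80.8] axes x [ 0.957 -0.29   0.   ] y [-0.29  -0.957  0.   ] F [-0.36  0.43  0.38] M [0.09 0.01 0.04] j [-0.73  0.33  1.77 -0.    1.05  1.13] op 49.8
d [ 5.000e-02 -1.370e+00  6.981e+01] w [ 0.02 -0.02 -0.04]
```

View pics/s3.png

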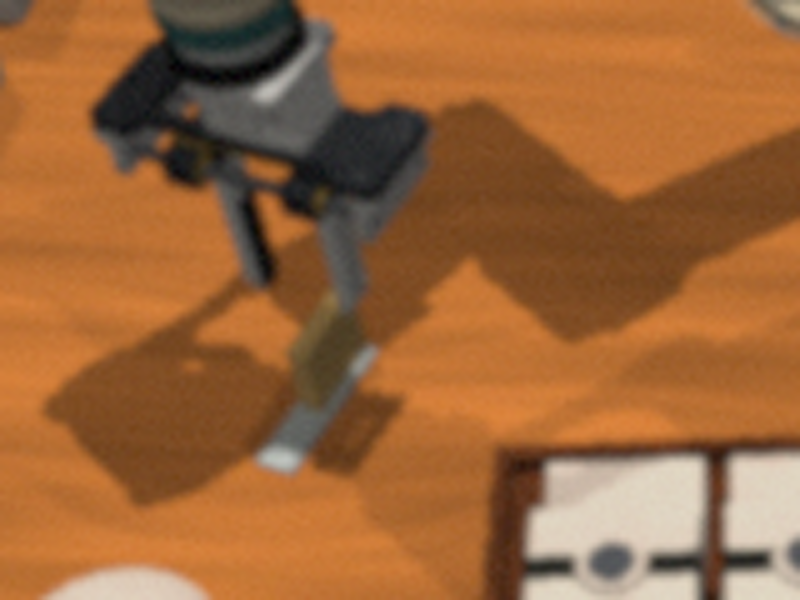

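The fingers straddle the grip (about (325,350) in the crop), so I'll descend and close.

move_arm:
  motion:
    - {"dx": 0, "dy": -1.4, "dz": 35, "wx": 0, "wy": 0, "wz": 0, "jaw": 50}
    - {"dx": 0, "dy": -1.4, "dz": 60, "wx": 0, "wy": 0, "wz": 0, "jaw": 50}
    - {"dx": 0, "dy": -1.4, "dz": 69, "wx": 0, "wy": 0, "wz": 0, "jaw": 50}
    - {"dx": 0, "dy": -1.4, "dz": 69, "wx": 0, "wy": 0, "wz": 0, "jaw": 40}
    - {"dx": 0, "dy": -1.4, "dz": 69, "wx": 0, "wy": 0, "wz": 0, "jaw": 20}
    - {"dx": 0, "dy": -1.4, "dz": 69, "wx": 0, "wy": 0, "wz": 0, "jaw": 5}
    - {"dx": 0, "dy": -1.4, "dz": 69, "wx": 0, "wy": 0, "wz": 0, "jaw": 5}
    - {"dx": 0, "dy": -1.4, "dz": 69, "wx": 0, "wy": 0, "wz": 0, "jaw": 5}
    - {"dx": 0, "dy": -1.4, "dz": 69, "wx": 0, "wy": 0, "wz": 0, "jaw": 5}
    - {"dx": 0, "dy": -1.4, "dz": 69, "wx": 0, "wy": 0, "wz": 0, "jaw": 5}
  newtons: 40

```text
t: 2.35
tool_pos: [445.9, -308.3, 12.9]
tool_rot: [3.106, -0.46, 0.003]
wrist_force: [-1.1, -0.6, 4.4]
opening: 0.147
```

```bash
python3 plan.py 445.5 -307.5 80 -16.8
```

```text
t 2.35 tcp [ 445.9 -308.3   12.9] axes x [ 0.957 -0.29   0.002] y [-0.29  -0.957  0.001] F [-1.13 -0.61  4.45] M [-0.02  0.08 -0.04] j [-0.73  0.4   1.85 -0.    0.89  1.13] op 13.8
d [ -0.46  -0.5  -67.09] w [ 0.09 -0.13 -0.06]
```

```bash
python3 plan.py 499 -115.3 75 6.1
```

```text
t 2.35 tcp [ 445.9 -308.3   12.9] axes x [ 0.957 -0.29   0.002] y [-0.29  -0.957  0.001] F [-1.13 -0.61  4.45] M [-0.02  0.08 -0.04] j [-0.73  0.4   1.85 -0.    0.89  1.13] op 13.8
d [  -5.02 -199.96  -62.4 ] w [  0.11  -0.11 -22.96]
```

move_arm:
  motion:
    - {"dx": 0, "dy": 0, "dz": -20, "wx": 0, "wy": 0, "wz": 0, "jaw": 5}
    - {"dx": 0, "dy": 0, "dz": -50, "wx": 0, "wy": 0, "wz": 0, "jaw": 5}
    - {"dx": -1, "dy": -30, "dz": -65, "wx": 0.1, "wy": -0.1, "wz": -4, "jaw": 5}
    - {"dx": -2, "dy": -65, "dz": -65, "wx": 0.1, "wy": -0.1, "wz": -8, "jaw": 5}
    - {"dx": -3, "dy": -100, "dz": -65, "wx": 0.1, "wy": -0.1, "wz": -12, "jaw": 5}
    - {"dx": -4, "dy": -135, "dz": -65, "wx": 0.1, "wy": -0.1, "wz": -16, "jaw": 5}
    - {"dx": -4.5, "dy": -170, "dz": -65, "wx": 0.1, "wy": -0.1, "wz": -20, "jaw": 5}
    - {"dx": -5, "dy": -190, "dz": -65, "wx": 0.1, "wy": -0.1, "wz": -23, "jaw": 5}
    - {"dx": -5, "dy": -200, "dz": -65, "wx": 0.1, "wy": -0.1, "wz": -23, "jaw": 5}
    - {"dx": -5, "dy": -200, "dz": -65, "wx": 0.1, "wy": -0.1, "wz": -23, "jaw": 5}
    - {"dx": -5, "dy": -200, "dz": -65, "wx": 0.1, "wy": -0.1, "wz": -23, "jaw": 5}
    - {"dx": -5, "dy": -200, "dz": -65, "wx": 0.1, "wy": -0.1, "wz": -23, "jaw": 5}

```text
t: 3.35
tool_pos: [498.9, -116.4, 77.5]
tool_rot: [3.136, 0.166, -0.0]
wrist_force: [0.3, -0.0, -1.1]
opening: 0.148
```

```bash
python3 plan.py 499 -115.3 55 6.1; python3 - <<'E'
from h import *
c=cam('top'); cv2.imwrite('pics/t4.png',cv2.resize(c['img'][140:240,290:410],None,fx=6,fy=6,interpolation=cv2.INTER_CUBIC))
c=cam('scene'); cv2.imwrite('pics/s4.png',cv2.resize(c['img'][140:240,210:330],None,fx=6,fy=6,interpolation=cv2.INTER_CUBIC))
E
```

```text
t 3.35 tcp [ 498.9 -116.4   77.5] axes x [ 0.994  0.106 -0.   ] y [ 0.106 -0.994  0.001] F [ 0.28 -0.03 -1.08] M [-0.01  0.02  0.04] j [-0.36  0.29  1.83 -0.    1.02  1.1 ] op 13.9
d [ 0.25 -1.09 22.52] w [ 0.05  0.01 -0.04]
```

View pics/t4.png

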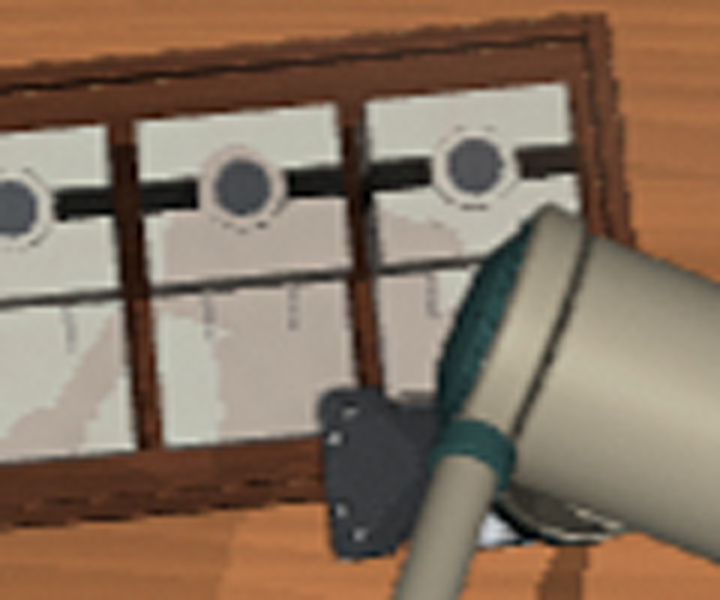

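View pics/s4.png

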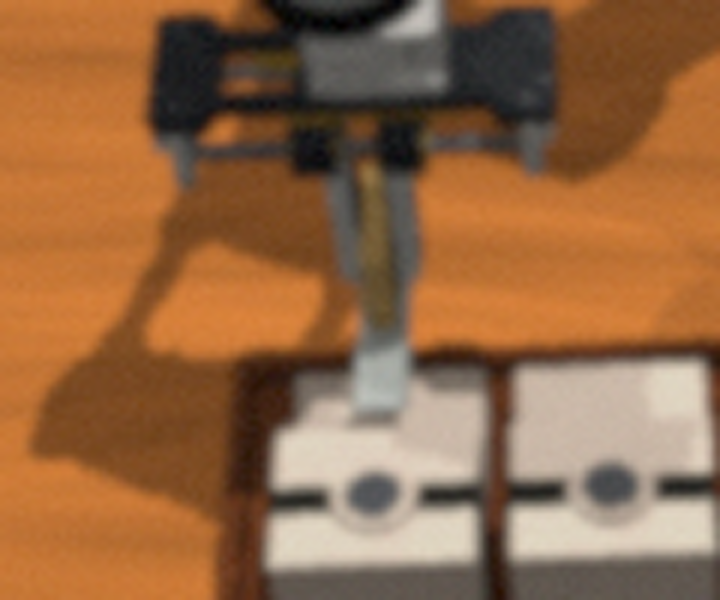

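```bash
python3 - <<'E'
from h import *
c=cam('scene')
f=lambda x,y:(210+(x+.5)/6-.5,140+(y+.5)/6-.5)
for p in [(352,412),(402,415),(360,340),(408,345)]: print(onz(c,*f(*p),68.6).round(1))
# mould top corners as a check of the scene calibration
for p in [(272,428),(485,418),(265,568),(488,560)]: print('m',onz(c,*f(*p),85).round(1))
t=np.array([592.16,.2]);a=np.radians(6.1);R=np.array([[np.cos(a),-np.sin(a)],[np.sin(a),np.cos(a)]])
for l in [(-4,-60),(-4,-150),(71,-60),(71,-150)]: print('exp',(t+R@l).round(1))
print('tip exp', np.array([498.9,-116.4])+R@np.array([76,0]))
E
```

```text
[ 575.7 -121.5   68.6]
[576.  -98.2  68.6]
[ 532.3 -124.2   68.6]
[ 533.9 -101.2   68.6]
m [ 600.1 -152.5   85. ]
m [588.3 -57.1  85. ]
m [ 677.  -142.6   85. ]
m [666.6 -46.6  85. ]
exp [594.6 -59.9]
exp [ 604.1 -149.4]
exp [669.1 -51.9]
exp [ 678.7 -141.4]
tip exp [ 574.46968375 -108.32393058]
```

move_arm:
  motion:
    - {"dx": 0, "dy": -2.5, "dz": 12, "wx": 0, "wy": 0, "wz": 0, "jaw": 5}
    - {"dx": 0, "dy": -2.5, "dz": 20, "wx": 0, "wy": 0, "wz": 0, "jaw": 5}
    - {"dx": 0, "dy": -2.5, "dz": 22, "wx": 0, "wy": 0, "wz": 0, "jaw": 5}
    - {"dx": 0, "dy": -2.5, "dz": 22, "wx": 0, "wy": 0, "wz": 0, "jaw": 5}
    - {"dx": 0, "dy": -2.5, "dz": 22, "wx": 0, "wy": 0, "wz": 0, "jaw": 5}
    - {"dx": 0, "dy": -2.5, "dz": 22, "wx": 0, "wy": 0, "wz": 0, "jaw": 5}

```text
t: 4.0
tool_pos: [498.9, -114.4, 55.8]
tool_rot: [3.136, 0.164, 0.001]
wrist_force: [-0.1, 0.1, -1.8]
opening: 0.144
```

move_arm:
  motion:
    - {"dx": 0, "dy": 0, "dz": 0.5, "wx": 0, "wy": 0, "wz": 0, "jaw": 5}
    - {"dx": 0, "dy": 0, "dz": 1, "wx": 0, "wy": 0, "wz": 0, "jaw": 5}
    - {"dx": 0, "dy": 0, "dz": 1, "wx": 0, "wy": 0, "wz": 0, "jaw": 5}

```text
t: 4.25
tool_pos: [499.0, -114.4, 55.0]
tool_rot: [3.136, 0.165, 0.001]
wrist_force: [-0.3, -0.9, -2.4]
opening: 0.148
```

move_arm:
  motion:
    - {"dx": 0, "dy": 0, "dz": 0.5, "wx": 0, "wy": 0, "wz": 0, "jaw": 5}
    - {"dx": 0, "dy": 0, "dz": 1, "wx": 0, "wy": 0, "wz": 0, "jaw": 5}
    - {"dx": 0, "dy": 0, "dz": 1, "wx": 0, "wy": 0, "wz": 0, "jaw": 5}

```text
t: 4.5
tool_pos: [499.0, -114.3, 54.0]
tool_rot: [3.136, 0.165, 0.001]
wrist_force: [1.2, 0.9, -1.7]
opening: 0.146
```

move_arm:
  motion:
    - {"dx": 8, "dy": 0, "dz": 0, "wx": 0, "wy": 0, "wz": 0, "jaw": 5}
    - {"dx": 16, "dy": 0, "dz": 0, "wx": 0, "wy": 0, "wz": 0, "jaw": 5}
    - {"dx": 22, "dy": 0, "dz": 0, "wx": 0, "wy": 0, "wz": 0, "jaw": 5}
    - {"dx": 26, "dy": 0, "dz": 0, "wx": 0, "wy": 0, "wz": 0, "jaw": 5}
    - {"dx": 30, "dy": 0, "dz": 0, "wx": 0, "wy": 0, "wz": 0, "jaw": 5}
    - {"dx": 30, "dy": 0, "dz": 0, "wx": 0, "wy": 0, "wz": 0, "jaw": 5}

```text
t: 5.0
tool_pos: [530.0, -111.2, 53.9]
tool_rot: [3.136, 0.165, 0.003]
wrist_force: [0.1, -0.2, -1.2]
opening: 0.147
```

move_arm:
  motion:
    - {"dx": 2, "dy": 0, "dz": 0, "wx": 0, "wy": 0, "wz": 0, "jaw": 5}
    - {"dx": 4, "dy": 0, "dz": 0, "wx": 0, "wy": 0, "wz": 0, "jaw": 5}
    - {"dx": 6, "dy": 0, "dz": 0, "wx": 0, "wy": 0, "wz": 0, "jaw": 5}
    - {"dx": 6, "dy": 0, "dz": 0, "wx": 0, "wy": 0, "wz": 0, "jaw": 5}

```text
t: 5.33
tool_pos: [536.4, -110.6, 54.0]
tool_rot: [3.136, 0.165, 0.003]
wrist_force: [0.9, 0.7, -0.4]
opening: 0.144
```

move_arm:
  motion:
    - {"dx": 2, "dy": 0, "dz": 0, "wx": 0, "wy": 0, "wz": 0, "jaw": 5}
    - {"dx": 4, "dy": 0, "dz": 0, "wx": 0, "wy": 0, "wz": 0, "jaw": 5}
    - {"dx": 6, "dy": 0, "dz": 0, "wx": 0, "wy": 0, "wz": 0, "jaw": 5}
    - {"dx": 6, "dy": 0, "dz": 0, "wx": 0, "wy": 0, "wz": 0, "jaw": 5}

```text
t: 5.67
tool_pos: [542.9, -110.0, 54.0]
tool_rot: [3.136, 0.165, 0.004]
wrist_force: [-0.0, 0.3, -1.8]
opening: 0.144
```

move_arm:
  motion:
    - {"dx": 2, "dy": 0, "dz": 0, "wx": 0, "wy": 0, "wz": 0, "jaw": 5}
    - {"dx": 4, "dy": 0, "dz": 0, "wx": 0, "wy": 0, "wz": 0, "jaw": 5}
    - {"dx": 6, "dy": 0, "dz": 0, "wx": 0, "wy": 0, "wz": 0, "jaw": 5}
    - {"dx": 6, "dy": 0, "dz": 0, "wx": 0, "wy": 0, "wz": 0, "jaw": 5}

```text
t: 6.0
tool_pos: [549.0, -109.3, 53.8]
tool_rot: [3.136, 0.166, 0.004]
wrist_force: [-0.1, 0.4, -1.3]
opening: 0.147
```

move_arm:
  motion:
    - {"dx": 2, "dy": 0, "dz": 0, "wx": 0, "wy": 0, "wz": 0, "jaw": 5}
    - {"dx": 4, "dy": 0, "dz": 0, "wx": 0, "wy": 0, "wz": 0, "jaw": 5}
    - {"dx": 6, "dy": 0, "dz": 0, "wx": 0, "wy": 0, "wz": 0, "jaw": 5}
    - {"dx": 6, "dy": 0, "dz": 0, "wx": 0, "wy": 0, "wz": 0, "jaw": 5}

```text
t: 6.33
tool_pos: [554.0, -108.4, 53.2]
tool_rot: [3.137, 0.166, -0.0]
wrist_force: [-1.3, -0.3, -4.0]
opening: 0.146
```

```bash
python3 plan.py 499 -115.3 55 6.1
```

```text
t 6.3333 tcp [ 554.  -108.4   53.2] axes x [ 0.994  0.106 -0.   ] y [ 0.106 -0.994  0.001] F [-1.27 -0.25 -4.04] M [-0.07  0.56  0.  ] j [-0.32  0.39  1.75 -0.    1.01  1.15] op 13.7
d [-55.46   1.03  -1.77] w [ 0.03  0.02 -0.04]
```

move_arm:
  motion:
    - {"dx": 2, "dy": 0, "dz": 0, "wx": 0, "wy": 0, "wz": 0, "jaw": 5}
    - {"dx": 4, "dy": 0, "dz": 0, "wx": 0, "wy": 0, "wz": 0, "jaw": 5}
    - {"dx": 6, "dy": 0, "dz": 0, "wx": 0, "wy": 0, "wz": 0, "jaw": 5}
    - {"dx": 6, "dy": 0, "dz": 0, "wx": 0, "wy": 0, "wz": 0, "jaw": 5}

```text
t: 6.67
tool_pos: [557.9, -107.8, 53.4]
tool_rot: [3.137, 0.167, -0.007]
wrist_force: [-6.1, -0.5, 2.2]
opening: 0.148
```

```bash
python3 plan.py 499 -115.3 55 6.1
```

```text
t 6.6667 tcp [ 557.9 -107.8   53.4] axes x [ 0.994  0.106 -0.005] y [ 0.106 -0.994  0.   ] F [-6.08 -0.46  2.21] M [-0.12  1.07  0.02] j [-0.31  0.39  1.74 -0.    1.02  1.15] op 13.9
d [-59.35   1.21  -1.33] w [ 0.01  0.27 -0.01]
```

move_arm:
  motion:
    - {"dx": 2, "dy": 0, "dz": 0, "wx": 0, "wy": 0, "wz": 0, "jaw": 5}
    - {"dx": 4, "dy": 0, "dz": 0, "wx": 0, "wy": 0, "wz": 0, "jaw": 5}
    - {"dx": 6, "dy": 0, "dz": 0, "wx": 0, "wy": 0, "wz": 0, "jaw": 5}
    - {"dx": 6, "dy": 0, "dz": 0, "wx": 0, "wy": 0, "wz": 0, "jaw": 5}

```text
t: 7.0
tool_pos: [562.6, -107.1, 53.5]
tool_rot: [3.137, 0.167, -0.011]
wrist_force: [-4.8, -0.7, 1.9]
opening: 0.147
```

```bash
python3 plan.py 569 -107 53 6.1;python3 - <<'E'
from h import *
c=cam('scene'); cv2.imwrite('pics/s5.png',cv2.resize(c['img'][140:240,210:330],None,fx=6,fy=6,interpolation=cv2.INTER_CUBIC))
c=cam('top'); cv2.imwrite('pics/t5.png',cv2.resize(c['img'][140:240,290:410],None,fx=6,fy=6,interpolation=cv2.INTER_CUBIC))
E
```

```text
t 7.0 tcp [ 562.6 -107.1   53.5] axes x [ 0.994  0.106 -0.007] y [ 0.106 -0.994 -0.   ] F [-4.84 -0.71  1.86] M [-0.08  0.97  0.01] j [-0.31  0.4   1.73 -0.    1.02  1.16] op 13.8
d [6.35 0.54 0.49] w [-0.01  0.4   0.  ]
```

View pics/s5.png

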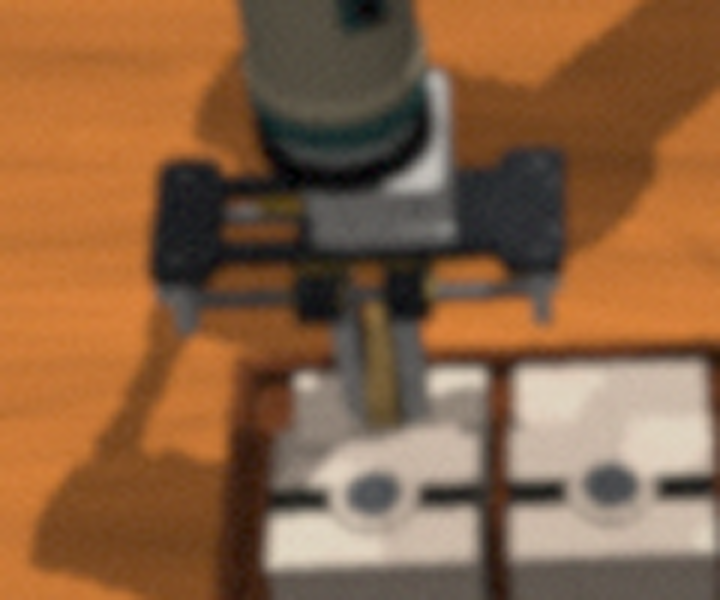

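View pics/t5.png

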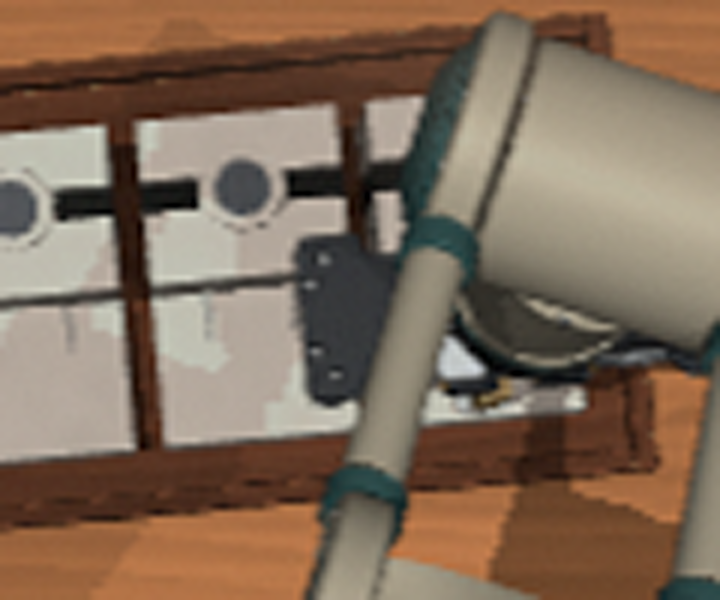

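move_arm:
  motion:
    - {"dx": 2, "dy": 0, "dz": 0, "wx": 0, "wy": 0, "wz": 0, "jaw": 5}
    - {"dx": 4, "dy": 0, "dz": 0, "wx": 0, "wy": 0, "wz": 0, "jaw": 5}
    - {"dx": 4, "dy": 0, "dz": 0, "wx": 0, "wy": 0, "wz": 0, "jaw": 5}

```text
t: 7.35
tool_pos: [565.8, -106.7, 53.7]
tool_rot: [3.137, 0.168, -0.013]
wrist_force: [-5.2, -1.4, 1.4]
opening: 0.148
```

move_arm:
  motion:
    - {"dx": 2, "dy": 0, "dz": 0, "wx": 0, "wy": 0, "wz": 0, "jaw": 5}
    - {"dx": 4, "dy": 0, "dz": 0, "wx": 0, "wy": 0, "wz": 0, "jaw": 5}
    - {"dx": 4, "dy": 0, "dz": 0, "wx": 0, "wy": 0, "wz": 0, "jaw": 5}

```text
t: 7.6
tool_pos: [569.0, -106.3, 53.8]
tool_rot: [3.137, 0.168, -0.016]
wrist_force: [-5.0, 0.1, 1.8]
opening: 0.147
```

```bash
python3 plan.py 569 -107 53 6.1
```

```text
t 7.6 tcp [ 569.  -106.3   53.8] axes x [ 0.994  0.107 -0.01 ] y [ 0.107 -0.994 -0.001] F [-5.02  0.1   1.82] M [-0.1   0.88 -0.01] j [-0.3   0.41  1.71 -0.    1.03  1.16] op 13.8
d [-0.02  0.74  0.76] w [-0.03  0.59  0.03]
```

move_arm:
  motion:
    - {"dx": 2, "dy": 0, "dz": 0, "wx": 0, "wy": 0.6, "wz": 0, "jaw": 5}
    - {"dx": 4, "dy": 0, "dz": 0, "wx": 0, "wy": 0.6, "wz": 0, "jaw": 5}
    - {"dx": 4, "dy": 0, "dz": 0, "wx": 0, "wy": 0.6, "wz": 0, "jaw": 5}

```text
t: 7.85
tool_pos: [569.1, -106.1, 53.4]
tool_rot: [-3.137, -0.169, 0.011]
wrist_force: [-11.2, -2.4, 3.6]
opening: 0.145
```

```bash
python3 plan.py 569 -107 53 6.1
```

```text
t 7.85 tcp [ 569.1 -106.1   53.4] axes x [ 0.994  0.107 -0.007] y [ 0.107 -0.994 -0.001] F [-11.23  -2.4    3.62] M [-0.37  1.36 -0.05] j [-0.3   0.41  1.71 -0.    1.03  1.16] op 13.6
d [-0.18  0.85  0.35] w [-0.05  0.41  0.06]
```

move_arm:
  motion:
    - {"dx": -3, "dy": 0.3, "dz": -0.5, "wx": 0, "wy": 0.4, "wz": 0, "jaw": 5}
    - {"dx": -3, "dy": 0.3, "dz": -1, "wx": 0, "wy": 0.4, "wz": 0, "jaw": 5}
    - {"dx": -3, "dy": 0.3, "dz": -1, "wx": 0, "wy": 0.4, "wz": 0, "jaw": 5}
    - {"dx": -3, "dy": 0.3, "dz": -1, "wx": 0, "wy": 0.4, "wz": 0, "jaw": 5}

```text
t: 8.18
tool_pos: [566.5, -106.8, 54.2]
tool_rot: [-3.136, -0.169, -0.0]
wrist_force: [-0.4, -0.5, -5.2]
opening: 0.147
```

```bash
python3 plan.py 569 -107 53 6.1
```

```text
t 8.1833 tcp [ 566.5 -106.8   54.2] axes x [0.994 0.107 0.   ] y [ 0.107 -0.994 -0.001] F [-0.4  -0.52 -5.24] M [-0.21  0.38 -0.02] j [-0.31  0.4   1.72  0.    1.02  1.16] op 13.8
d [2.49 0.44 1.17] w [-0.04 -0.01  0.06]
```

move_arm:
  motion:
    - {"dx": 0, "dy": 0, "dz": -1, "wx": 0, "wy": 0, "wz": 0, "jaw": 5}
    - {"dx": 0, "dy": 0, "dz": -1.5, "wx": 0, "wy": 0, "wz": 0, "jaw": 5}
    - {"dx": 0, "dy": 0, "dz": -1.5, "wx": 0, "wy": 0, "wz": 0, "jaw": 5}
    - {"dx": 0, "dy": 0, "dz": -1.5, "wx": 0, "wy": 0, "wz": 0, "jaw": 5}

```text
t: 8.52
tool_pos: [566.5, -106.8, 55.5]
tool_rot: [-3.136, -0.169, 0.0]
wrist_force: [-0.5, -1.1, -5.3]
opening: 0.148
```

```bash
python3 plan.py 569 -107 53 6.1
```

```text
t 8.5167 tcp [ 566.5 -106.8   55.5] axes x [ 0.994  0.107 -0.   ] y [ 0.107 -0.994 -0.001] F [-0.55 -1.06 -5.32] M [-0.16  0.41 -0.03] j [-0.31  0.4   1.72  0.    1.02  1.16] op 13.9
d [2.49 0.43 2.53] w [-0.04  0.    0.06]
```

Here the drag is steady at about 5 N from roughly 30 mm in. On lifting, about 4 N presses down at both heights tried (the reading is −5.3 N against −1.4 N in free air), so there is no free play. This is the seam that nips, so I'll push the blade home, level and down on the sill.

move_arm:
  motion:
    - {"dx": 0, "dy": 0, "dz": 1.2, "wx": 0, "wy": 0, "wz": 0, "jaw": 5}
    - {"dx": 0, "dy": 0, "dz": 2.2, "wx": 0, "wy": 0, "wz": 0, "jaw": 5}
    - {"dx": 2, "dy": 0, "dz": 2.4, "wx": 0, "wy": 0, "wz": 0, "jaw": 5}
    - {"dx": 4, "dy": 0, "dz": 2.4, "wx": 0, "wy": 0, "wz": 0, "jaw": 5}
    - {"dx": 6, "dy": 0, "dz": 2.4, "wx": 0, "wy": 0, "wz": 0, "jaw": 5}
    - {"dx": 7, "dy": 0, "dz": 2.4, "wx": 0, "wy": 0, "wz": 0, "jaw": 5}
    - {"dx": 7, "dy": 0, "dz": 2.4, "wx": 0, "wy": 0, "wz": 0, "jaw": 5}

```text
t: 9.1
tool_pos: [569.2, -106.3, 53.3]
tool_rot: [-3.136, -0.17, 0.013]
wrist_force: [-11.9, -2.4, 4.2]
opening: 0.144
```

```bash
python3 plan.py 569 -107 53 6.1
```

```text
t 9.1 tcp [ 569.2 -106.3   53.3] axes x [ 0.994  0.108 -0.008] y [ 0.108 -0.994 -0.001] F [-11.91  -2.42   4.2 ] M [-0.47  1.47 -0.06] j [-0.3   0.41  1.71 -0.    1.03  1.16] op 13.5
d [-0.27  0.63  0.28] w [-0.07  0.48  0.12]
```

It stopped at the same point with 12 N, so the grip is on the face. I'll relax the push, level the blade and open.

move_arm:
  motion:
    - {"dx": 1.5, "dy": 0, "dz": 0, "wx": 0, "wy": 0.4, "wz": 0, "jaw": 5}
    - {"dx": 1.5, "dy": 0, "dz": 0, "wx": 0, "wy": 0.4, "wz": 0, "jaw": 5}
    - {"dx": 1, "dy": 0, "dz": 0, "wx": 0, "wy": 0.4, "wz": 0, "jaw": 16}
    - {"dx": 1, "dy": 0, "dz": 0, "wx": 0, "wy": 0.4, "wz": 0, "jaw": 22}
    - {"dx": 0, "dy": 0, "dz": 0, "wx": 0, "wy": 0.4, "wz": 0, "jaw": 32}
    - {"dx": 0, "dy": 0, "dz": 0, "wx": 0, "wy": 0.4, "wz": 0, "jaw": 42}
    - {"dx": 0, "dy": 0, "dz": 0, "wx": 0, "wy": 0.4, "wz": 0, "jaw": 44}
    - {"dx": 0, "dy": 0, "dz": -15, "wx": 0, "wy": 0.4, "wz": 0, "jaw": 44}
    - {"dx": 0, "dy": 0, "dz": -40, "wx": 0, "wy": 0.4, "wz": 0, "jaw": 44}
    - {"dx": 0, "dy": 0, "dz": -75, "wx": 0, "wy": 0.4, "wz": 0, "jaw": 44}
    - {"dx": -30, "dy": 0, "dz": -110, "wx": 0, "wy": 0.4, "wz": 0, "jaw": 44}
    - {"dx": -65, "dy": 20, "dz": -120, "wx": 0, "wy": 0.4, "wz": 0, "jaw": 44}
    - {"dx": -100, "dy": 50, "dz": -120, "wx": 0, "wy": 0.4, "wz": 0, "jaw": 44}
    - {"dx": -130, "dy": 80, "dz": -120, "wx": 0, "wy": 0.4, "wz": 0, "jaw": 44}
    - {"dx": -160, "dy": 110, "dz": -120, "wx": 0, "wy": 0.4, "wz": 0, "jaw": 44}
    - {"dx": -180, "dy": 140, "dz": -120, "wx": 0, "wy": 0.4, "wz": 0, "jaw": 44}
    - {"dx": -180, "dy": 160, "dz": -120, "wx": 0, "wy": 0.4, "wz": 0, "jaw": 44}
    - {"dx": -180, "dy": 160, "dz": -120, "wx": 0, "wy": 0.4, "wz": 0, "jaw": 44}

```text
t: 10.6
tool_pos: [408.5, -289.7, 175.2]
tool_rot: [3.134, 0.163, 0.001]
wrist_force: [0.6, -0.6, 0.4]
opening: 0.467
```

```bash
python3 - <<'E'
from h import *
for n,(r,q) in dict(top=((135,235),(290,410)),scene=((160,260),(230,350))).items():
    c=cam(n); cv2.imwrite(f'pics/{n}6full.png',c['img']); cv2.imwrite(f'pics/{n}6.png',cv2.resize(c['img'][r[0]:r[1],q[0]:q[1]],None,fx=6,fy=6,interpolation=cv2.INTER_CUBIC))
E
```

```text
(no output)
```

View pics/top6.png

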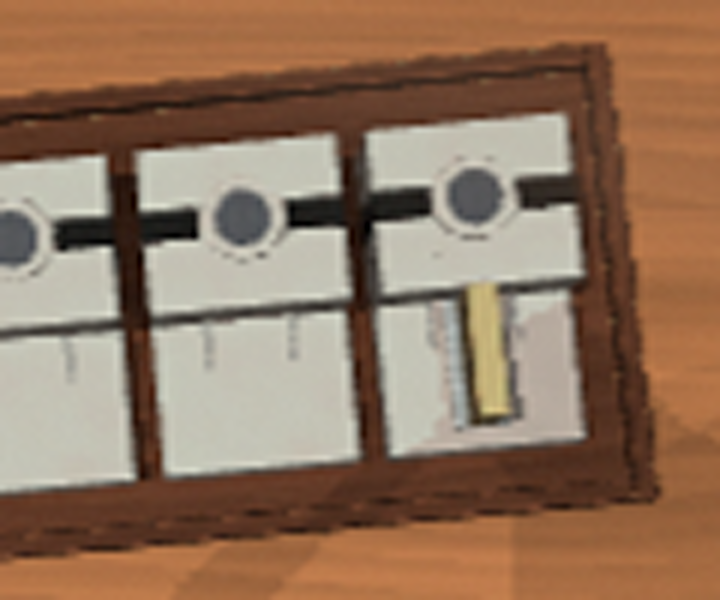

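View pics/scene6.png

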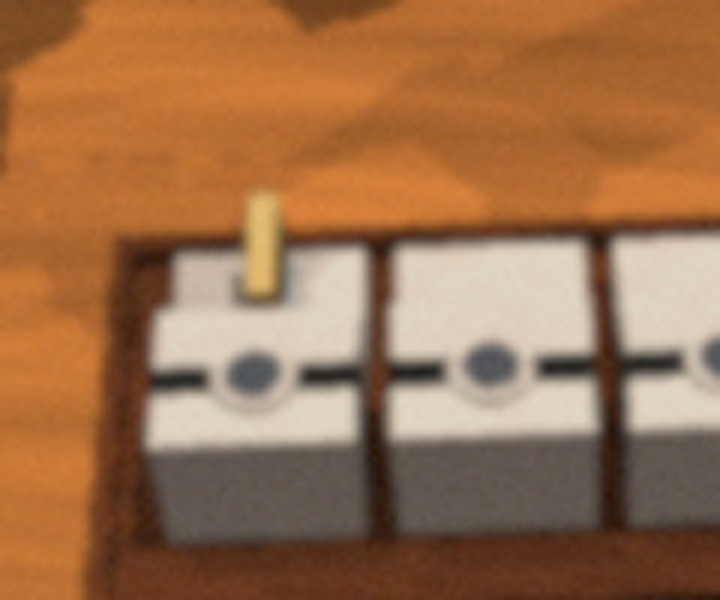

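View pics/top6full.png

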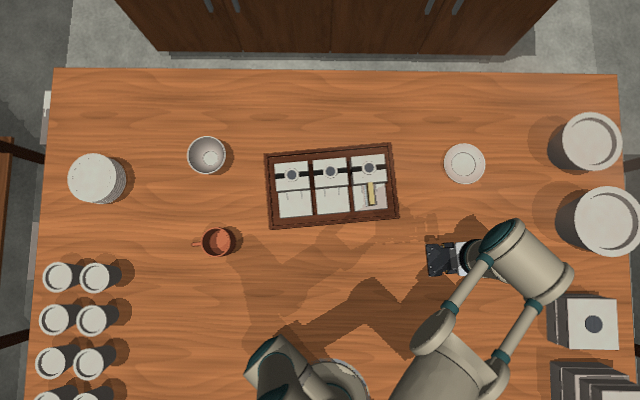

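```bash
python3 - <<'E'
from h import *
c=cam('top'); f=lambda x,y:(290+(x+.5)/6-.5,135+(y+.5)/6-.5)
t=np.array([592.16,.2]);a=np.radians(6.1);R=np.array([[np.cos(a),-np.sin(a)],[np.sin(a),np.cos(a)]])
for p,z in [((467,284),96),((496,283),96),((512,414),96),((479,421),96),((460,430),44),((380,299),85),((583,276),85)]:
    w=onz(c,*f(*p),z)[:2]; print(p,z,((w-t)@R).round(1))
E
```

```text
(467, 284) 96 [ -4.7 -96.4]
(496, 283) 96 [  -5.4 -109.3]
(512, 414) 96 [ -64.3 -110.3]
(479, 421) 96 [-66.1 -95.4]
(460, 430) 44 [-65.3 -92.4]
(380, 299) 85 [ -6.4 -58.1]
(583, 276) 85 [  -4.3 -150. ]
```

The grip's front edge lies on the mould's front face (tray x about −5 for both). The blade is upright and level, within the mouth. The mug, bowl and saucer are at the same pixels as before.

```bash
python3 -c "
from workcell import env
print(env.job_done())"
```

```text
the job is handed in; nothing more can be done
None
```

The blade is fully home in the right-hand mould (seam_0), upright with its wooden grip against the front face. I let go, backed the arm away, and handed the job in at about 10.7 s of the 54 s allowed.

**Which seam:** I tried the right-hand seam first, and it was the one that nips.
- **Slide:** The blade went past 18 mm with no block. From about 30 mm in it dragged steadily at about 5 N, until it stopped hard at full depth, pushing at about 12 N.
- **Lift:** Lifting it 1–2 mm met about 4 N of springy downward pressure and no free play.
- **Not checked:** I did not probe the other two seams. They are ruled out only because just one seam can nip.

**Last checks:**
- **Depth:** In the top view after release, the grip's front edge lines up with the mould face to within about 1 mm. The full-depth stop was also where I had calculated it.
- **Bystanders:** The mug, bowl and saucer look unmoved in the top view.
- **Disagreement:** The two cameras placed the mould about 3–4 mm apart, which was within the mouth's clearance. The strip sits a few millimetres off the mouth's centre but well inside it.

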